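# Run the coffee side of a twin grinder at half press

### The job

Slide the translucent guard hood of the twin grinder along its rails until it stands fully over the mill with the narrow push-top, at its end stop, leaving the mill with the broad push-top clear. Only then press the broad push-top about halfway down (10 mm of its 20 mm stroke, never to the bottom) and keep it there without a break for at least two seconds; the program finishes while the robot is still holding it at that depth. Do not press the narrow push-top, and leave the cup, spoon, bamboo box and lamp where they are.

Things in the scene. Friction and masses are not known exactly. Their poses are not given: they have to be found in the camera images.
- grinder: twin grinder base, fixed: white block 150 x 260 x 50 mm (x, y, z of its own frame) in a walnut tray whose floor is 6 mm above the table. Origin: centre of its underside. Its y axis runs along the guard rails. The two mills stand on its top at y = +60 mm and y = -60 mm (x = 0); which mill is on which side varies, and so do its place and yaw
- guard (a joint): slide of the guard hood along the grinder's +y axis, m: 0 with the hood midway between the mills, end stops at +0.06 (over the mill at +y) and -0.06 (over the mill at -y). It starts near the middle, half over both mills; stays where it is left; about 2 N of friction
- guard_grip (a point): point in the guard's grip, a grey block 40 mm (grinder x) x 18 mm (grinder y) x 36 mm high on the middle of the hood; the point is at its centre, 12 mm below its top, 24 mm above the hood's flat top. Hood: translucent grey, 132 (grinder x) x 104 mm (grinder y), its top 146 mm above the table, clear of both push-tops. At an end stop this point is straight above that mill's axis
- coffee_mill: the coffee mill, fixed on the grinder: black round collar 84 mm in diameter and 35 mm high with the BROAD push-top, a plain steel cylinder 54 mm in diameter. Origin: centre of the collar's underside, on its axis. z up
- coffee_top (a point): centre of the flat top face of the broad push-top; moves down with it. Unpressed it stands 67 mm above the mill's underside, 123 mm above the table and 32 mm above its collar
- coffee_push (a joint): travel of the broad push-top, m: 0 released, grows as it is pressed straight down, 0.020 at the bottom stop. Spring: about 1.5 N to start it moving, 4.5 N at 0.010, 7.5 N at the bottom; it springs back when let go
- spice_mill: the spice mill, fixed on the grinder: the same black collar, 84 mm in diameter and 35 mm high, with the NARROW push-top, a steel cylinder 26 mm in diameter. Origin: centre of the collar's underside. z up
- spice_top (a point): centre of the flat top face of the narrow push-top, 67 mm above the mill's underside and 123 mm above the table
- spice_push (a joint): travel of the narrow push-top, m: 0 released, 0.020 at the bottom; the same spring
- cup: empty white ceramic cup, 76 mm in diameter, 80 mm high, upright in the tray at the robot's right; origin at the centre of its underside. Leave alone
- spoon: steel spoon 150 mm long, lying in the tray at the robot's left; origin near its middle on the underside. Leave alone
- bamboo_box: lidded bamboo box 126 x 96 x 74 mm at the far left of the tray; origin at the centre of its underside. Leave alone
- lamp: small white lamp with a round foot and a conical shade, 80 mm in diameter, 152 mm high, at the far right of the tray; origin at the centre of its underside. Leave alone

How it is judged:
By the outcome, as a careful person would: the job done as asked, in the order asked, and still so for the second after the job is handed in, while the arm keeps its last pose, push and grip.
It also fails if it takes over 42 s, if anything falls off the work surface, if the arm or the gripper's body presses on something with over 40 N, if the wrist force passes 120 N, or if a joint passes its speed limit or range.

### The arm

A 6-joint arm with a two-finger parallel gripper is mounted at the origin on the work surface. World frame = base frame: x ahead of the robot, y to its left, z up, the work surface at z = 0. Lengths are in m, angles in rad, forces in N, time in s.
With the tool pointing down it reaches from about 0.25 to 0.725 m from the base axis. Payload 4 kg.
Tool frame: the origin (TCP) lies at the very end of the fingers, on their centre line; the grasp point (between the pads) lies 19 mm behind it; z points along the fingers, y is the line along which they close (so a half turn about z gives the same grasp; the last joint's range is limited). The gripper opens to 85 mm and grips with 20 to 120 N. Pads are 22 mm wide; open, the fingers measure 114 mm over their backs; the gripper's body (76 mm by 85 mm) begins 54 mm behind the grasp point. The pads swing forward as they close: fully open they stand 13 mm farther back than shut.
Start: joints at [1.12, 0.241, 0.005, 1.335, 0, 1.571], TCP at [0.218, 0.45, 0.231] pointing down, gripper open.
Joint ranges: [-2.72, 2.72], [-1.05, 1.87], [-1.09, 1.28], [-1.99, 2.15], [-1.42, 1.44], [-3.14, 3.14]. Speed limits (rad/s): [2.79, 2.79, 3.14, 3.14, 3.14, 3.14].

### API

Orientations are given as a unit quaternion [x, y, z, w].
In Python, from workcell import monitor, viewer, job gives the robot as it stands.
- The arm moves only by the tool arm_command, never from a script. Its argument "increments" is a list of rows, each an object of numbers: "dx", "dy", "dz": the shift along the tool's x, y, z in cm; "wx", "wy", "wz": the turn, a rotation vector about the tool's x, y, z in rad; "grip": the finger opening in cm, from 0 to 8.54. In form: [{"dx": .., "dy": .., "dz": .., "wx": .., "wy": .., "wz": .., "grip": ..}, ...]. A call has 1 to 10 rows; each row is the pose to reach, as a shift and turn from the pose commanded when the call began, along the tool's axes at that moment; what a row does not reach only later rows make up. A row lasts 1/10 s, in which the tool goes at most 50 mm and 8.59 degrees, less where a joint would pass 70% of its speed; a pose out of reach is approached as far as the arm can. A call with a gripper value outside its range is refused whole. The fingers move at their own pace and stop on an object; the grip force is fixed at half the most. Time passes only in rows, so rows that repeat a pose let the fingers close. It gives the time, the measured TCP pose, the force, the opening and the grip force at its end, in the units of the state.
- monitor.get_obs(): the state, without advancing time (a new reading comes with each control period).
- viewer.camera(name): name is "scene" or "top" or "wrist"; returns (picture, depth): 420x560x3 uint8, red, green, blue; 420x560 float32, m along the optical axis (not along the pixel's ray), 0 where there is no reading.
- viewer.get_calibration(name): a dict with "fovy" (degrees; the focal length in pixels is half the picture's height over the tangent of half this angle, whatever the lens; pixels are square), "cx", "cy" (the principal point, pixels), "view" (4x4, takes a point from world to camera coordinates). Camera axes: x right, y up, looking along -z (the intrinsics and any distortion apply to the point x, -y, -z); pixel columns grow to the right and rows downward; lengths in m; the calibration is good to about 2 mm. A picture is of the moment at which its call begins: read the wrist's pose just before it. get_calibration takes no time and is no camera call; for the wrist camera it gives the pose at the moment of the call.
- job.job_done(): hands the job in; it is judged then, once.
The state is a dict: "clock": time; "joint_pos": joint angles; "joint_vel": joint speeds; "tau": joint torques, N m; "eef_pos": TCP position; "tool_rot": TCP orientation; "ft_force": force on the tool from outside, world axes, zero at the start; "ft_torque": the same for the moment, N m; "grip_width": finger opening in m; "grasp_force": force on a finger pad.
Only numpy, scipy, OpenCV 4.12 (cv2) and the standard library are available. Lean on these libraries where they do the work, as an engineer would, in place of code of your own. Each camera call takes 0.05 s, during which the arm holds its last target. There are 200 camera calls.

## Working session

There is one attempt and no reset: what is moved stays moved. The work goes in short steps, Python scripts to look and compute and a tool call to move; the robot and the scene stay as the last step left them, time stands still between calls to the robot, and variables do not carry over. Pictures are saved under pics/ and viewed, at most 10 in all, crops included, and the job is handed in when it is done.

Besides the shell and the picture viewer there is one more tool, called after "Emit:" as name(argument=value, ...), one argument or row to a line, values as JSON. arm_command: Moves the arm, as the interface text tells. Its arguments: {"type":"object","properties":{"increments":{"type":"array","items":{"type":"object","properties":{"dx":{"type":"number"},"dy":{"type":"number"},"dz":{"type":"number"},"wx":{"type":"number"},"wy":{"type":"number"},"wz":{"type":"number"},"grip":{"type":"number"}}}}},"required":["increments"]}

```bash
mkdir -p pics; cat > h.py <<'E'
import numpy as np,cv2
from workcell import monitor,viewer,job
def snap(n,f):
    c=viewer.get_calibration(n);p,d=viewer.camera(n)
    cv2.imwrite(f'pics/{f}.png',p[:,:,::-1]);np.savez(f'pics/{f}.npz',p=p,d=d,view=c['view'],c=[c['fovy'],c['cx'],c['cy']]);print({k:v for k,v in c.items() if k!='view'})
def world(f,u,v,z=None):
    a=np.load(f'pics/{f}.npz');fo,cx,cy=a['c'];F=210/np.tan(np.radians(fo/2))
    T=np.linalg.inv(a['view']);r=T[:3,:3]@np.array([(u-cx)/F,-(v-cy)/F,-1])
    if z is None: s=a['d'][int(v),int(u)]
    else: s=(z-T[2,3])/r[2]
    return T[:3,3]+s*r
E
python3 - <<'E'
from h import *
snap('top','t1');snap('scene','s1');o=monitor.get_obs();print(o)
print(viewer.get_calibration('top'))
E
```

```text
{'fovy': 54.57050926808051, 'cx': 279.48520526500806, 'cy': 206.23025459966618}
{'fovy': 49.62004245048716, 'cx': 275.36323007443406, 'cy': 212.0091766496391}
{'clock': 0.1, 'joint_pos': array([1.11997393e+00, 2.41371638e-01, 3.87593967e-03, 1.33521104e+00,
       2.27543458e-05, 1.57081461e+00]), 'joint_vel': array([ 4.68857050e-04, -1.97922068e-03,  2.89718074e-03, -2.24041707e-05,
       -1.65156528e-04, -5.11788757e-04]), 'tau': array([-5.04757500e-04, -3.73138154e+01,  2.53010058e+01,  1.08909019e-02,
       -9.25283189e-06, -1.58301415e-06]), 'eef_pos': array([0.21760176, 0.44954148, 0.23049149]), 'tool_rot': array([ 2.23515995e-01,  9.74699794e-01, -9.28502322e-04, -2.24576641e-04]), 'ft_force': array([ 0.44981213,  1.03806392, -0.00287465]), 'ft_torque': array([-0.01486624,  0.02750473, -0.0170992 ]), 'grasp_force': 0.0, 'grip_width': 0.08525388882615496}
{'fovy': 54.57050926808051, 'cx': 279.48520526500806, 'cy': 206.23025459966618, 'view': array([[-0.02217535, -0.99948778,  0.02307456, -0.00545302],
       [ 0.99025298, -0.01878436,  0.13800791, -0.58194437],
       [-0.13750378,  0.02591003,  0.9901623 , -0.97052256],
       [ 0.        ,  0.        ,  0.        ,  1.        ]])}
```

View pics/t1.png

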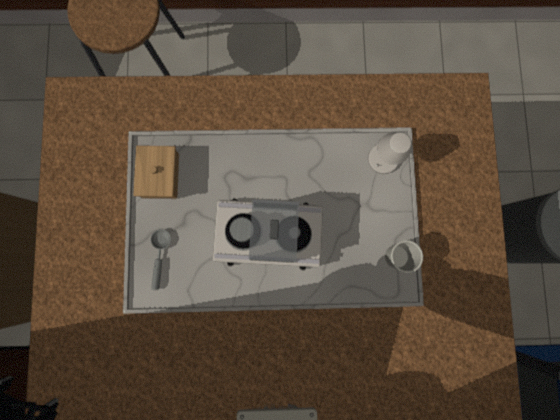

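View pics/s1.png

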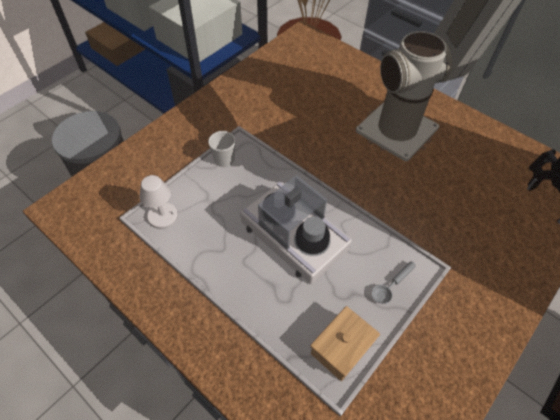

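The hood and its grip sit near (275,230) in the top view. One mill is at (242,231) and looks broad, the other is at (295,234). I'll enlarge to check.

```bash
python3 - <<'E'
from h import *
p=cv2.imread('pics/t1.png')[190:280,200:335];cv2.imwrite('pics/t1c.png',cv2.resize(np.clip(p*1.6,0,255).astype('uint8'),None,fx=5.9,fy=5.9,interpolation=2))
E
```

```text
(no output)
```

View pics/t1c.png

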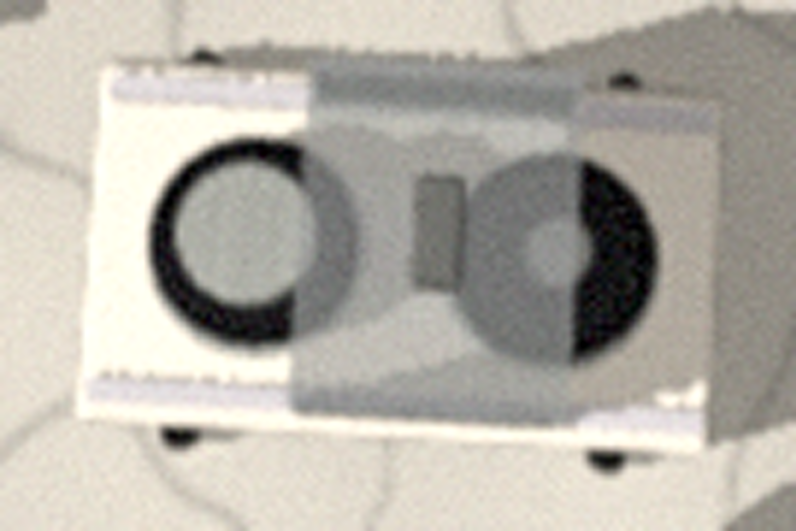

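The broad top is on the left (+y), centred at crop (243,232). The narrow top is at crop (557,253), and the grip is at crop (441,233).

```bash
python3 - <<'E'
from h import *
W=lambda x,y,z=None: world('t1',200+(x+.5)/5.9-.5,190+(y+.5)/5.9-.5,z)
b=W(243,232,.123);n=W(557,253,.123);print('tops',b,n,np.linalg.norm(b-n),W(243,232),W(557,253))
bc=W(254,241,.091);nc=W(558,259,.091);print('collars',bc,nc,np.linalg.norm(bc-nc))
print('grip',W(441,233,.182),W(441,233))
a=np.load('pics/t1.npz')['d'];P=np.array([world('t1',u,v) for v in range(212,248) for u in range(262,286)])
m=(P[:,2]>.165)
print(m.sum(),P[m].mean(0),P[m].min(0),P[m].max(0)); 
q=cv2.minAreaRect((P[m][:,:2]*1000).astype(np.float32));print(q)
d=n-b;print('yaw of grinder y',np.degrees(np.arctan2(-d[0],-d[1])))
for x0,y0,x1,y1 in [(105,65,82,415),(105,65,718,100),(82,415,702,445)]:
  print(W(x0,y0,.056),W(x1,y1,.056))
E
```

```text
tops [0.520263   0.07321501 0.123     ] [ 0.50977148 -0.04672519  0.123     ] 0.12039819438293274 [0.52015755 0.07312739 0.12424861] [ 0.5079812  -0.04524403  0.14751474]
collars [0.51931128 0.07115191 0.091     ] [ 0.50972208 -0.04899071  0.091     ] 0.12052469434914469
grip [ 0.51348572 -0.0017402   0.182     ] [ 0.51335346 -0.00172058  0.18360575]
162 [ 0.51311055 -0.00057257  0.1918502 ] [ 0.4427007  -0.0098791   0.17181943] [0.53326743 0.00876459 1.0414136 ]
((487.88275146484375, -0.6180458068847656), (17.042802810668945, 90.70475769042969), 88.90995025634766)
yaw of grinder y 4.9991047642684805
[0.59628622 0.13424937 0.056     ] [0.45292347 0.14371158 0.056     ]
[0.59628622 0.13424937 0.056     ] [ 0.57685145 -0.11941355  0.056     ]
[0.45292347 0.14371158 0.056     ] [ 0.43527807 -0.10772602  0.056     ]
```

Emit:
arm_command(
  increments=[
    {"dx":-4.4,"dy":-2.3,"grip":0},
    {"dx":-8.8,"dy":-4.6,"wz":-0.06,"grip":0},
    {"dx":-13,"dy":-6.9,"wz":-0.12,"grip":0},
    {"dx":-17.5,"dy":-9.2,"wz":-0.18,"grip":0},
    {"dx":-22,"dy":-11.5,"wz":-0.24,"grip":0},
    {"dx":-26.5,"dy":-13.9,"wz":-0.3,"grip":0},
    {"dx":-31,"dy":-16.3,"wz":-0.37,"grip":0},
    {"dx":-35.5,"dy":-18.7,"wz":-0.37,"grip":0},
    {"dx":-40,"dy":-21,"wz":-0.37,"grip":0},
    {"dx":-44.5,"dy":-23.4,"wz":-0.37,"grip":0},
  ],
)

```text
validation failed for argument at $.in...
```

Emit:
arm_command(
  increments=[
    {"grip":0},
    {"grip":0},
    {"grip":0},
  ],
)

```text
validation failed for argument at $.in...
```

Emit:
arm_command(
  increments=[
    {"dx":-4.4,"dy":-2.3,"dz":0,"wx":0,"wy":0,"wz":0,"grip":0},
    {"dx":-8.8,"dy":-4.6,"dz":0,"wx":0,"wy":0,"wz":-0.06,"grip":0},
    {"dx":-13,"dy":-6.9,"dz":0,"wx":0,"wy":0,"wz":-0.12,"grip":0},
    {"dx":-17.5,"dy":-9.2,"dz":0,"wx":0,"wy":0,"wz":-0.18,"grip":0},
    {"dx":-22,"dy":-11.5,"dz":0,"wx":0,"wy":0,"wz":-0.24,"grip":0},
    {"dx":-26.5,"dy":-13.9,"dz":0,"wx":0,"wy":0,"wz":-0.3,"grip":0},
    {"dx":-31,"dy":-16.3,"dz":0,"wx":0,"wy":0,"wz":-0.37,"grip":0},
    {"dx":-35.5,"dy":-18.7,"dz":0,"wx":0,"wy":0,"wz":-0.37,"grip":0},
    {"dx":-40,"dy":-21,"dz":0,"wx":0,"wy":0,"wz":-0.37,"grip":0},
    {"dx":-44.5,"dy":-23.4,"dz":0,"wx":0,"wy":0,"wz":-0.37,"grip":0},
  ],
)

```text
clock: 1.1
eef_pos: [0.5138, 0.0481, 0.231]
tool_rot: [0.041, 0.999, 0.0, -0.0]
ft_force: [1.1, 1.1, -0.7]
grip_width: 0.0001
grasp_force: 0.0
```

Emit:
arm_command(
  increments=[
    {"dx":-0.2,"dy":0,"dz":2.5,"wx":0,"wy":0,"wz":0,"grip":0},
    {"dx":-0.2,"dy":0,"dz":5,"wx":0,"wy":0,"wz":0,"grip":0},
    {"dx":-0.2,"dy":0,"dz":7,"wx":0,"wy":0,"wz":0,"grip":0},
    {"dx":-0.2,"dy":0,"dz":7,"wx":0,"wy":0,"wz":0,"grip":0},
    {"dx":-0.2,"dy":0,"dz":7,"wx":0,"wy":0,"wz":0,"grip":0},
  ],
)

```text
clock: 1.6
eef_pos: [0.5148, 0.0499, 0.1612]
tool_rot: [0.04, 0.999, -0.0, -0.001]
ft_force: [-0.3, 0.4, -1.0]
grip_width: 0.0004
grasp_force: 0.0
```

Emit:
arm_command(
  increments=[
    {"dx":0,"dy":-0.7,"dz":0,"wx":0,"wy":0,"wz":0,"grip":0},
    {"dx":0,"dy":-1.4,"dz":0,"wx":0,"wy":0,"wz":0,"grip":0},
    {"dx":0,"dy":-2.1,"dz":0,"wx":0,"wy":0,"wz":0,"grip":0},
    {"dx":0,"dy":-2.8,"dz":0,"wx":0,"wy":0,"wz":0,"grip":0},
    {"dx":0,"dy":-3.5,"dz":0,"wx":0,"wy":0,"wz":0,"grip":0},
    {"dx":0,"dy":-4,"dz":0,"wx":0,"wy":0,"wz":0,"grip":0},
    {"dx":0,"dy":-4.5,"dz":0,"wx":0,"wy":0,"wz":0,"grip":0},
    {"dx":0,"dy":-5,"dz":0,"wx":0,"wy":0,"wz":0,"grip":0},
    {"dx":0,"dy":-5,"dz":0,"wx":0,"wy":0,"wz":0,"grip":0},
  ],
)

```text
clock: 2.5
eef_pos: [0.511, -0.0008, 0.1612]
tool_rot: [0.041, 0.999, -0.0, -0.0]
ft_force: [1.0, 0.5, 0.9]
grip_width: 0.0002
grasp_force: 0.0
```

```bash
python3 - <<'E'
from h import *
snap('scene','s2')
p=cv2.imread('pics/s2.png')[150:290,220:380];cv2.imwrite('pics/s2c.png',cv2.resize(np.clip(p*1.6,0,255).astype('uint8'),None,fx=4,fy=4,interpolation=2))
E
```

```text
{'fovy': 49.62004245048716, 'cx': 275.36323007443406, 'cy': 212.0091766496391}
```

View pics/s2c.png

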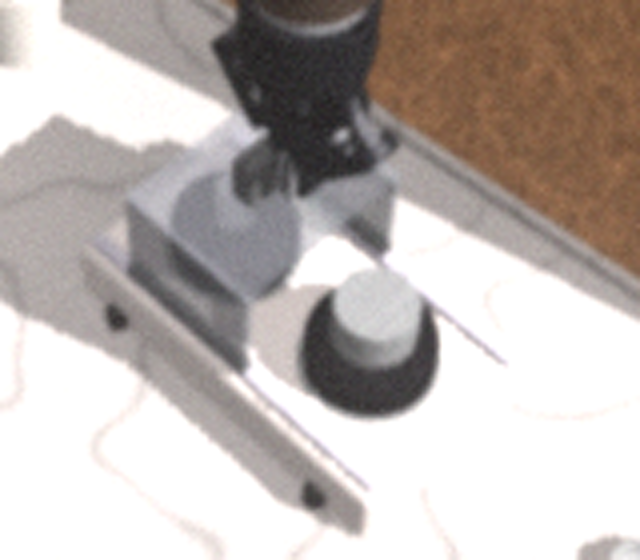

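The hood has slid toward the narrow mill and the broad mill is clear. I'll keep pushing until it reaches the stop.

Emit:
arm_command(
  increments=[
    {"dx":0,"dy":-0.5,"dz":0,"wx":0,"wy":0,"wz":0,"grip":0},
    {"dx":0,"dy":-1.0,"dz":0,"wx":0,"wy":0,"wz":0,"grip":0},
    {"dx":0,"dy":-1.4,"dz":0,"wx":0,"wy":0,"wz":0,"grip":0},
    {"dx":0,"dy":-1.7,"dz":0,"wx":0,"wy":0,"wz":0,"grip":0},
    {"dx":0,"dy":-2.0,"dz":0,"wx":0,"wy":0,"wz":0,"grip":0},
  ],
)

```text
clock: 3.05
eef_pos: [0.5092, -0.0201, 0.161]
tool_rot: [0.04, 0.999, 0.0, -0.0]
ft_force: [0.1, 1.8, -1.4]
grip_width: 0.0001
grasp_force: 1.0
```

Emit:
arm_command(
  increments=[
    {"dx":0,"dy":-0.2,"dz":0,"wx":0,"wy":0,"wz":0,"grip":0},
    {"dx":0,"dy":-0.3,"dz":0,"wx":0,"wy":0,"wz":0,"grip":0},
  ],
)

```text
clock: 3.25
eef_pos: [0.509, -0.023, 0.1611]
tool_rot: [0.04, 0.999, 0.0, -0.0]
ft_force: [-0.4, 1.1, -1.1]
grip_width: -0.0001
grasp_force: 1.0
```

Emit:
arm_command(
  increments=[
    {"dx":0,"dy":-0.1,"dz":0,"wx":0,"wy":0,"wz":0,"grip":0},
    {"dx":0,"dy":-0.2,"dz":0,"wx":0,"wy":0,"wz":0,"grip":0},
  ],
)

```text
clock: 3.45
eef_pos: [0.5089, -0.0247, 0.1612]
tool_rot: [0.04, 0.999, 0.0, -0.0]
ft_force: [-0.6, 5.2, -1.2]
grip_width: -0.0002
grasp_force: 2.3
```

Emit:
arm_command(
  increments=[
    {"dx":0,"dy":-0.1,"dz":0,"wx":0,"wy":0,"wz":0,"grip":0},
    {"dx":0,"dy":-0.2,"dz":0,"wx":0,"wy":0,"wz":0,"grip":0},
  ],
)

```text
clock: 3.65
eef_pos: [0.5089, -0.0248, 0.1612]
tool_rot: [0.04, 0.999, 0.002, -0.0]
ft_force: [0.7, 10.4, -0.8]
grip_width: -0.0001
grasp_force: 4.9
```

Force rises to 10 N with no further travel, so the hood is at its stop. Now I'll back off and move over the broad top.

Emit:
arm_command(
  increments=[
    {"dx":0,"dy":2,"dz":0,"wx":0,"wy":0,"wz":0,"grip":0},
    {"dx":-0.1,"dy":5,"dz":0,"wx":0,"wy":0,"wz":0,"grip":0},
    {"dx":-0.3,"dy":8,"dz":0,"wx":0,"wy":0,"wz":0,"grip":0},
    {"dx":-0.3,"dy":10,"dz":0,"wx":0,"wy":0,"wz":0,"grip":0},
    {"dx":-0.3,"dy":10,"dz":0,"wx":0,"wy":0,"wz":0,"grip":0},
    {"dx":-0.3,"dy":10,"dz":1.5,"wx":0,"wy":0,"wz":0,"grip":0},
    {"dx":-0.3,"dy":10,"dz":2.5,"wx":0,"wy":0,"wz":0,"grip":0},
    {"dx":-0.3,"dy":10,"dz":3,"wx":0,"wy":0,"wz":0,"grip":0},
    {"dx":-0.3,"dy":10,"dz":3,"wx":0,"wy":0,"wz":0,"grip":0},
  ],
)

```text
clock: 4.55
eef_pos: [0.5193, 0.0717, 0.1304]
tool_rot: [0.041, 0.999, -0.0, -0.001]
ft_force: [-0.1, -0.5, 0.4]
grip_width: 0.0002
grasp_force: 0.0
```

```bash
python3 - <<'E'
from h import *
snap('scene','s3');o=monitor.get_obs();print(o['eef_pos'],o['ft_force'])
p=cv2.imread('pics/s3.png')[150:290,220:380];cv2.imwrite('pics/s3c.png',cv2.resize(np.clip(p*1.6,0,255).astype('uint8'),None,fx=4,fy=4,interpolation=2))
E
```

```text
{'fovy': 49.62004245048716, 'cx': 275.36323007443406, 'cy': 212.0091766496391}
[0.51974245 0.0719011  0.13104249] [-0.13254496 -0.42016303 -0.31859329]
```

View pics/s3c.png

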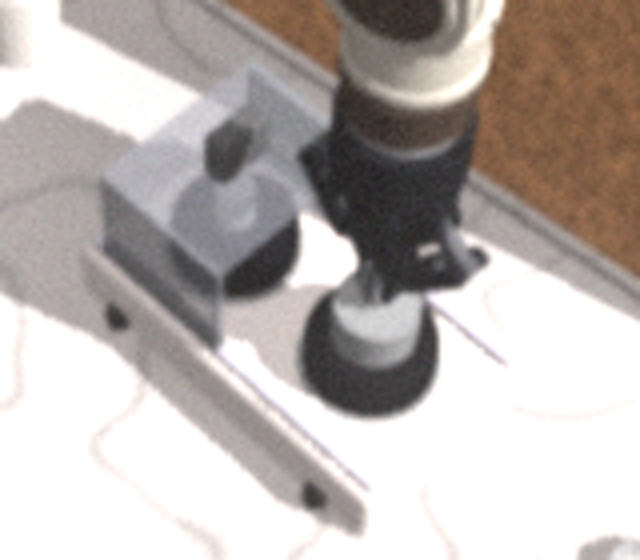

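The hood is over the narrow mill with its grip at crop (228,150), and the fingertips are above the broad top. I'll check the grip position from depth.

```bash
python3 - <<'E'
from h import *
snap('top','t3')
for f,us,vs in [('s3',range(266,286),range(172,200)),('t3',range(275,310),range(210,260))]:
  P=np.array([world(f,u,v) for v in vs for u in us]);
  m=(P[:,2]>.165)&(P[:,2]<.188)&(P[:,1]<-.02)&(P[:,1]>-.09)&(abs(P[:,0]-.51)<.05)
  print(m.sum(),P[m].mean(0) if m.any() else 0,P[m].min(0),P[m].max(0))
E
```

```text
{'fovy': 54.57050926808051, 'cx': 279.48520526500806, 'cy': 206.23025459966618}
145 [ 0.51631481 -0.04509658  0.17733362] [ 0.49228401 -0.05730541  0.16536035] [ 0.5344005  -0.03687664  0.18398261]
161 [ 0.5107772  -0.04722475  0.18107268] [ 0.49134173 -0.05661096  0.16800243] [ 0.53011288 -0.03726264  0.18500986]
```

The grip is over the spice mill's axis. Now I'll press.

Emit:
arm_command(
  increments=[
    {"dx":0,"dy":0,"dz":0.3,"wx":0,"wy":0,"wz":0,"grip":0},
    {"dx":0,"dy":0,"dz":0.6,"wx":0,"wy":0,"wz":0,"grip":0},
    {"dx":0,"dy":0,"dz":0.6,"wx":0,"wy":0,"wz":0,"grip":0},
  ],
)

```text
clock: 4.95
eef_pos: [0.5198, 0.0725, 0.125]
tool_rot: [0.04, 0.999, -0.0, -0.0]
ft_force: [-0.9, 0.3, -0.3]
grip_width: 0.0003
grasp_force: 0.0
```

Emit:
arm_command(
  increments=[
    {"dx":0,"dy":0,"dz":0.2,"wx":0,"wy":0,"wz":0,"grip":0},
    {"dx":0,"dy":0,"dz":0.4,"wx":0,"wy":0,"wz":0,"grip":0},
    {"dx":0,"dy":0,"dz":0.4,"wx":0,"wy":0,"wz":0,"grip":0},
    {"dx":0,"dy":0,"dz":0.4,"wx":0,"wy":0,"wz":0,"grip":0},
  ],
)

```text
clock: 5.35
eef_pos: [0.5201, 0.0727, 0.1216]
tool_rot: [0.04, 0.999, 0.0, 0.0]
ft_force: [-0.2, 0.4, 0.9]
grip_width: 0.0
grasp_force: 1.0
```

Emit:
arm_command(
  increments=[
    {"dx":0,"dy":0,"dz":0.3,"wx":0,"wy":0,"wz":0,"grip":0},
    {"dx":0,"dy":0,"dz":0.5,"wx":0,"wy":0,"wz":0,"grip":0},
    {"dx":0,"dy":0,"dz":0.7,"wx":0,"wy":0,"wz":0,"grip":0},
    {"dx":0,"dy":0,"dz":0.7,"wx":0,"wy":0,"wz":0,"grip":0},
    {"dx":0,"dy":0,"dz":0.7,"wx":0,"wy":0,"wz":0,"grip":0},
  ],
)

```text
clock: 5.85
eef_pos: [0.5202, 0.0726, 0.1145]
tool_rot: [0.04, 0.999, 0.0, 0.0]
ft_force: [-0.3, -1.2, 4.2]
grip_width: 0.0001
grasp_force: 2.1
```

Emit:
arm_command(
  increments=[
    {"dx":0,"dy":0,"dz":0.15,"wx":0,"wy":0,"wz":0,"grip":0},
    {"dx":0,"dy":0,"dz":0.15,"wx":0,"wy":0,"wz":0,"grip":0},
    {"dx":0,"dy":0,"dz":0.15,"wx":0,"wy":0,"wz":0,"grip":0},
    {"dx":0,"dy":0,"dz":0.15,"wx":0,"wy":0,"wz":0,"grip":0},
  ],
)

```text
clock: 6.25
eef_pos: [0.5202, 0.0727, 0.113]
tool_rot: [0.04, 0.999, 0.0, 0.0]
ft_force: [-0.6, 0.5, 5.0]
grip_width: 0.0001
grasp_force: 2.3
```

```bash
python3 - <<'E'
from h import *
z=[];f=[]
for i in range(20):
    viewer.camera('scene');o=monitor.get_obs();z.append(o['eef_pos'][2]);f.append(o['ft_force'][2])
print(np.mean(z),np.std(z),np.mean(f),np.std(f),o['clock'])
snap('scene','s4');c=lambda f:cv2.resize(np.clip(cv2.imread(f'pics/{f}.png')[200:260,280:345]*1.6,0,255).astype('uint8'),None,fx=6,fy=6,interpolation=2)
cv2.imwrite('pics/s4c.png',np.hstack([c('s3'),c('s4')]))
E
```

```text
0.11289836033727985 2.3735695962385977e-05 4.608864104151979 0.38051034017699625 7.25
{'fovy': 49.62004245048716, 'cx': 275.36323007443406, 'cy': 212.0091766496391}
```

View pics/s4c.png

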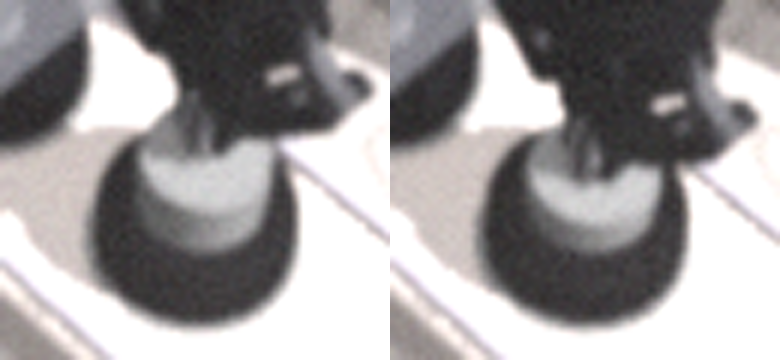

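The side band of the broad top is clearly shorter in the right half, rows 218-253 against 207-253 before. Depth is 10.1 mm and force is 4.6 N, which matches the spring. I'll hold longer, then hand in.

Emit:
arm_command(
  increments=[
    {"dx":0,"dy":0,"dz":0,"wx":0,"wy":0,"wz":0,"grip":0},
    {"dx":0,"dy":0,"dz":0,"wx":0,"wy":0,"wz":0,"grip":0},
    {"dx":0,"dy":0,"dz":0,"wx":0,"wy":0,"wz":0,"grip":0},
    {"dx":0,"dy":0,"dz":0,"wx":0,"wy":0,"wz":0,"grip":0},
    {"dx":0,"dy":0,"dz":0,"wx":0,"wy":0,"wz":0,"grip":0},
    {"dx":0,"dy":0,"dz":0,"wx":0,"wy":0,"wz":0,"grip":0},
    {"dx":0,"dy":0,"dz":0,"wx":0,"wy":0,"wz":0,"grip":0},
    {"dx":0,"dy":0,"dz":0,"wx":0,"wy":0,"wz":0,"grip":0},
    {"dx":0,"dy":0,"dz":0,"wx":0,"wy":0,"wz":0,"grip":0},
    {"dx":0,"dy":0,"dz":0,"wx":0,"wy":0,"wz":0,"grip":0},
  ],
)

```text
clock: 8.3
eef_pos: [0.5201, 0.0726, 0.1129]
tool_rot: [0.04, 0.999, 0.0, 0.0]
ft_force: [2.1, 0.2, 4.3]
grip_width: 0.0001
grasp_force: 2.3
```

Emit:
arm_command(
  increments=[
    {"dx":0,"dy":0,"dz":0,"wx":0,"wy":0,"wz":0,"grip":0},
    {"dx":0,"dy":0,"dz":0,"wx":0,"wy":0,"wz":0,"grip":0},
    {"dx":0,"dy":0,"dz":0,"wx":0,"wy":0,"wz":0,"grip":0},
    {"dx":0,"dy":0,"dz":0,"wx":0,"wy":0,"wz":0,"grip":0},
    {"dx":0,"dy":0,"dz":0,"wx":0,"wy":0,"wz":0,"grip":0},
    {"dx":0,"dy":0,"dz":0,"wx":0,"wy":0,"wz":0,"grip":0},
    {"dx":0,"dy":0,"dz":0,"wx":0,"wy":0,"wz":0,"grip":0},
    {"dx":0,"dy":0,"dz":0,"wx":0,"wy":0,"wz":0,"grip":0},
    {"dx":0,"dy":0,"dz":0,"wx":0,"wy":0,"wz":0,"grip":0},
    {"dx":0,"dy":0,"dz":0,"wx":0,"wy":0,"wz":0,"grip":0},
  ],
)

```text
clock: 9.3
eef_pos: [0.52, 0.0726, 0.1128]
tool_rot: [0.04, 0.999, -0.0, 0.0]
ft_force: [2.6, 0.2, 5.0]
grip_width: 0.0005
grasp_force: 2.3
```

```bash
python3 - <<'E'
from h import *
o=monitor.get_obs();print(o['clock'],o['eef_pos'],o['ft_force']);print(job.job_done())
E
```

```text
9.3 [0.52004241 0.07260628 0.1128421 ] [2.58159388 0.23172758 5.04031383]
the job is handed in; nothing more can be done
None
```

The job is handed in: the hood is at its end stop over the narrow-top mill, and the robot held the broad push-top about 10 mm down for 3 s and was still holding it at hand-in (9.3 s on the clock).

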